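Refit the desk rack, back to front

TASK

Move the glue stick, hand stamp, ink bottle and clip tin from the full dark rack into the empty pale rack on the other side, one to a bay and in reverse order: the thing that stood nearest the robot goes to the far end, and so on until the farthest stands nearest. Set each down gently and upright in the middle of its bay, without dropping it or knocking anything over. Leave the cork pads, the mouse and the potted plant where they are.

Things in the scene. Friction and masses are not known exactly. Their poses are not given: they have to be found in the camera images.
- rack_from: old desk rack, dark wood, full at the start, 296 x 86 mm (x, y), fixed. Origin: centre of underside; x along the row away from the robot (yaw within 0.3), y left. Floor 6 mm up; lips and 3 cross bars, 4 mm thick, tops 12 mm up, make a row of 4 bays 68 x 78 mm, centres at x = -108, -36, 36, 108 mm, y = 0. On the robot's left or right; the new rack on the other side.
- rack_to: new desk rack, pale plywood, empty at the start, 296 x 86 mm (x, y), fixed. Origin: centre of underside; x along the row away from the robot (yaw within 0.3), y left. Floor 6 mm up; lips and 3 cross bars, 4 mm thick, tops 12 mm up, make a row of 4 bays 68 x 78 mm, centres at x = -108, -36, 36, 108 mm, y = 0.
- glue_stick: glue stick standing upright, white body and grey cap, a plain cylinder 28 to 29 mm in diameter, 86 mm high, 50 g. Origin: centre of its underside, z up. Things stand on the pads, 9 mm over the desk.
- stamp: hand stamp of pale wood standing upright: square foot 38 x 38 x 22 mm, thin neck 16 mm in diameter, round grip 27 mm in diameter from 48 to 76 mm above the underside (good to take there), 70 g. Origin: centre of its underside, z up.
- ink_bottle: round glass ink bottle: body 46 mm in diameter and 44 mm high, black cap 29 mm in diameter on top to 60 mm, 130 g. Origin: centre of its underside, z up.
- clip_tin: low round steel tin for paper clips, 51 mm in diameter, 38 mm high, lid on, 120 g. Origin: centre of its underside, z up.
- pad_glue: square pad, 64 x 64 mm, of cork, 3 mm thick, fixed in the bay of the old rack where the glue stick stands at the start; it stays there and marks that bay. Origin: centre of its underside, on the rack floor; its axes are parallel to the old rack's.
- pad_stamp: oblong pad, 44 mm along the row and 70 mm across it, of cork, 3 mm thick, fixed in the bay of the old rack where the hand stamp stands at the start; it stays there and marks that bay. Origin: centre of its underside, on the rack floor; its axes are parallel to the old rack's.
- pad_ink: plus-shaped pad, 64 mm over its arms, the arms 42 mm wide, of cork, 3 mm thick, fixed in the bay of the old rack where the ink bottle stands at the start; it stays there and marks that bay. Origin: centre of its underside, on the rack floor; its axes are parallel to the old rack's.
- pad_tin: round pad, 66 mm in diameter, of cork, 3 mm thick, fixed in the bay of the old rack where the clip tin stands at the start; it stays there and marks that bay. Origin: centre of its underside, on the rack floor; its axes are parallel to the old rack's.
- mouse: black computer mouse, 100 x 58 x 30 mm, loose, to be left alone; lies between the two racks. Origin: centre of its underside.
- plant_pot: white pot with a small green succulent, 66 mm in diameter, about 90 mm high in all, loose, to be left alone; stands between the two racks. Origin: centre of its underside.
Not all that is in view belongs to the job. Several things have the shape of the stamp; the one meant has the colours described above.

How it is judged:
By the outcome, as a careful person would: the job done as asked, in the order asked, and still so for the second after the job is handed in, with the robot touching nothing.
It also fails if it takes over 122 s, if anything falls off the work surface, if the arm or the gripper's body presses on something with over 40 N, if the wrist force passes 120 N, or if a joint passes its speed limit or range.

ROBOT

A 6-joint arm with a two-finger parallel gripper is mounted at the origin on the work surface. World frame = base frame: x ahead of the robot, y to its left, z up, the work surface at z = 0. Lengths are in m, angles in rad, forces in N, time in s.
With the tool pointing down it reaches from about 0.25 to 0.725 m from the base axis. Payload 4 kg.
Tool frame: the origin (TCP) lies at the very end of the fingers, on their centre line; the grasp point (between the pads) lies 19 mm behind it (bot.pinch_z is the distance from the TCP to the grasp point, in m); z points along the fingers, x is the direction in which the jaws open and shut, and the axes are right-handed (so a half turn about z gives the same grasp; the last joint's range is limited). The gripper opens to 85 mm and grips with 20 to 120 N. Pads are 22 mm wide; open, the fingers measure 114 mm over their backs; the gripper's body (76 mm by 85 mm) begins 54 mm behind the grasp point. The pads swing forward as they close: fully open they stand 13 mm farther back than shut.
Start: joints at [1.143, 0.241, 0.005, 1.335, 0, 1.571], TCP at [0.207, 0.455, 0.231] pointing down, gripper open.
Joint ranges: [-2.72, 2.72], [-1.05, 1.87], [-1.09, 1.28], [-1.99, 2.15], [-1.42, 1.44], [-3.14, 3.14]. Speed limits (rad/s): [2.79, 2.79, 3.14, 3.14, 3.14, 3.14].

INTERFACE

Orientations are given as a unit quaternion [x, y, z, w].
In Python, from workcell import bot gives the robot as it stands. The module is installed in compiled form; this text tells all that it offers.
- The arm moves only by the shell command python3 -m inch 'ROWS'. ROWS is JSON, a list of rows, each a list of 7 numbers: the shift along the tool's x, y, z scaled (see below), then the turn, a rotation vector about the tool's x, y, z scaled (see below), then the gripper command: -1 is fully open, 1 is shut, values between are in proportion. In form: [[x, y, z, wx, wy, wz, gripper], ...]. A call has exactly 8 rows; each row shifts and turns the commanded pose from where the row before left it, along the tool's axes as they then stand; what a row does not reach is not made up. The controller multiplies each number of a shift by 2.5 cm and each number of a turn by 180 degrees. A row lasts 1/10 s, in which the tool goes at most 50 mm and 8.59 degrees, less where a joint would pass 70% of its speed; a pose out of reach is approached as far as the arm can. A call with a number of a shift or a turn outside -1 to 1 is refused whole. A call with a gripper value outside its range is refused whole. The fingers move at their own pace and stop on an object; the grip force is fixed at half the most. Time passes only in rows, so rows that do not move let the fingers close, or fill a call up. It gives the time, the measured TCP pose, the force and the opening at its end, in the units of the state.
- bot.get_obs(): the state, without advancing time (a new reading comes with each control period).
- bot.camera(name): name is "scene" or "top" or "wrist"; returns (picture, depth): 420x560x3 uint8, blue, green, red; 420x560 float32, m along the optical axis (not along the pixel's ray), 0 where there is no reading.
- bot.get_calibration(name): a dict with "vfov" (degrees; the focal length in pixels is half the picture's height over the tangent of half this angle, whatever the lens; pixels are square), "cx", "cy" (the principal point, pixels), "R" (3x3) and "t" (3): a world point X has camera coordinates R X + t. Camera axes: x right, y down, z forward; pixel columns grow to the right and rows downward; lengths in m; the calibration is good to about 2 mm. A picture is of the moment at which its call begins: read the wrist's pose just before it. get_calibration takes no time and is no camera call; for the wrist camera it gives the pose at the moment of the call.
- bot.job_done(): hands the job in, once; it reports no verdict.
The state is a dict: "clock": time; "joint_pos": joint angles; "joint_vel": joint speeds; "tau": joint torques, N m; "eef_pos": TCP position; "tool_rot": TCP orientation; "ft_force": force on the tool from outside, world axes, zero at the start; "ft_torque": the same for the moment, N m; "grip_width": finger opening in m.
Only numpy, scipy, OpenCV 4.12 (cv2) and the standard library are available. Lean on these libraries where they do the work, as an engineer would, in place of code of your own. Each camera call takes 0.05 s, during which the arm holds its last target.

## Working session

There is one attempt and no reset: what is moved stays moved. The work goes in short steps, Python scripts to look and compute and a shell command to move; the robot and the scene stay as the last step left them, time stands still between calls to the robot, and variables do not carry over. Pictures are saved under pics/ and viewed, and the job is handed in when it is done.

```bash
mkdir -p pics; cat > h.py <<'E'
import numpy as np,cv2
from workcell import bot
def K(n):
    c=bot.get_calibration(n); f=210/np.tan(np.radians(c['vfov'])/2); return c,f
def ray_plane(n,u,v,z,c=None):
    c0,f=K(n); c=c or c0
    R=np.array(c['R']);t=np.array(c['t']); o=-R.T@t
    d=R.T@np.array([(u-c['cx'])/f,(v-c['cy'])/f,1.])
    return o+d*(z-o[2])/d[2]
def cloud(n,depth,c=None):
    c0,f=K(n); c=c or c0
    R=np.array(c['R']);t=np.array(c['t'])
    v,u=np.mgrid[:420,:560]
    P=np.stack([(u-c['cx'])/f*depth,(v-c['cy'])/f*depth,depth],-1)
    return (P-t)@R
E
python3 - <<'E'
from h import *
o=bot.get_obs();print(o)
for n in ("scene","top","wrist"):
    c=bot.get_calibration(n); p,d=bot.camera(n)
    cv2.imwrite(f'pics/a_{n}.png',p); np.savez(f'pics/a_{n}.npz',p=p,d=d)
    print(n,c)
E
```

```text
{'clock': 0.0, 'joint_pos': array([ 1.14299340e+00,  2.41374865e-01,  3.73602482e-03,  1.33519235e+00,
       -2.33777182e-05,  1.57081629e+00]), 'joint_vel': array([-0.00152643,  0.0001789 , -0.00152266, -0.00214207,  0.00029072,
       -0.00056358]), 'tau': array([-8.75252954e-04, -3.72318363e+01,  2.52409279e+01,  1.69550499e-02,
       -1.14221889e-04, -3.83684807e-06]), 'eef_pos': array([0.20718428, 0.45436976, 0.23043649]), 'tool_rot': array([ 8.41097322e-01,  5.40882852e-01, -8.49428086e-04,  5.60161371e-04]), 'ft_force': array([-0.51230479, -0.83051174,  0.47646776]), 'ft_torque': array([ 0.00782897, -0.01647614,  0.00275182]), 'grip_width': 0.08522083423549741}
scene {'vfov': 44.539297985093086, 'cx': 277.29827971260767, 'cy': 209.41323179097589, 'R': array([[-0.1746739 ,  0.98452332,  0.01424291],
       [ 0.75666828,  0.14347573, -0.63786192],
       [-0.63003345, -0.10064067, -0.77001903]]), 't': array([ 0.15670289, -0.44585744,  1.40790383])}
top {'vfov': 51.13266206043455, 'cx': 277.8412624266636, 'cy': 210.7139875561499, 'R': array([[ 0.00404006, -0.99965898, -0.02579931],
       [-0.99479082, -0.00138982, -0.10192783],
       [ 0.10185722,  0.02607671, -0.99445719]]), 't': array([-0.05372572,  0.61635746,  0.82423847])}
wrist {'vfov': 71.41517023867117, 'cx': 282.8341613962856, 'cy': 209.35186686441028, 'R': array([[ 0.41467366,  0.90996939, -0.00120773],
       [ 0.86328851, -0.39298082,  0.31670021],
       [ 0.28771289, -0.13236986, -0.94852492]]), 't': array([-0.49954989, -0.03985474,  0.38094667])}
```

View pics/a_top.png

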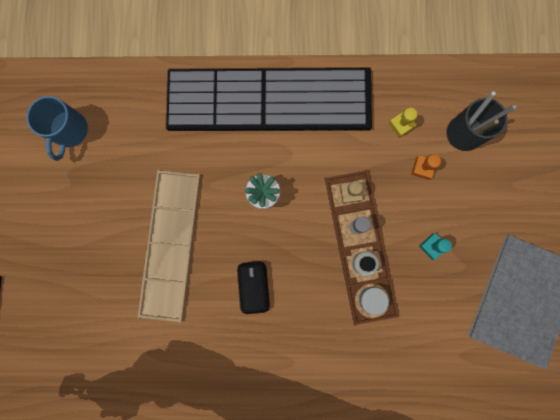

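View pics/a_scene.png

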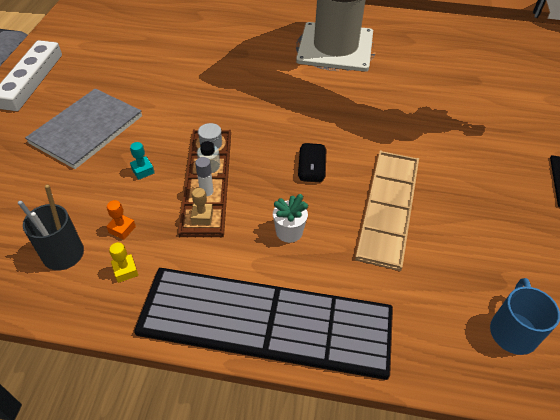

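View pics/a_wrist.png

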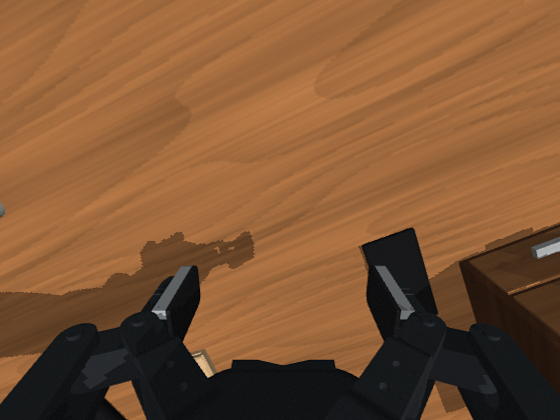

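The top view shows the full dark rack on the robot's right, pixels (325..398, 170..323), and the pale rack on its left (140..200, 170..322). From near to far the dark rack holds the tin (373,300), ink bottle (367,264), glue stick (360,226) and stamp (350,190). Things shaped like the stamp are pale wood (350,190), yellow (405,120), orange (427,165) and teal (437,245). Only the one in the rack is pale wood, and I'll confirm that with a crop while measuring.

```bash
cat > m.py <<'E'
from h import *
z=np.load('pics/a_top.npz');p,d=z['p'],z['d']
C=cloud('top',d)
cv2.imwrite('pics/crop1.png',cv2.resize(p[160:330,300:460],None,fx=3.5,fy=3.5,interpolation=cv2.INTER_CUBIC))
u,v=np.meshgrid(range(560),range(420))
hsv=cv2.cvtColor(p,cv2.COLOR_BGR2HSV)
# pale rack: height >3mm, region
m=(C[...,2]>.003)&(C[...,2]<.025)&(u>125)&(u<215)&(v>155)&(v<335)
m2=(C[...,2]>.003)&(u>318)&(u<405)&(v>160)&(v<332)&(C[...,2]<.016)
for name,mm in (('to',m),('from',m2)):
    Q=C[mm][:,:2].astype(np.float32)*1000
    r=cv2.minAreaRect(Q); print(name,len(Q),r, 'zs',np.percentile(C[mm][:,2],[5,50,95]))
# objects in dark rack by height
m3=(C[...,2]>.030)&(u>318)&(u<405)&(v>160)&(v<332)&(d>0)
n,l,s,c=cv2.connectedComponentsWithStats(m3.astype(np.uint8))
for i in range(1,n):
    if s[i,4]<20: continue
    Q=C[l==i]; zt=np.percentile(Q[:,2],95); T=Q[Q[:,2]>zt-.006]
    print(i,s[i],'ztop',zt.round(4),'top mid',((T.max(0)+T.min(0))/2).round(4),'ext',np.ptp(T,axis=0).round(4))
for nm,(a,b,c_,e) in {'mouse':(235,275,255,320),'plant':(240,285,170,212)}.items():
    mm=(C[...,2]>.01)&(u>a)&(u<b)&(v>c_)&(v<e);Q=C[mm];print(nm,Q.min(0).round(3),Q.max(0).round(3))
E
python3 m.py
```

```text
to 5330 ((541.7073974609375, 161.64976501464844), (148.6115264892578, 317.5531311035156), 87.36378479003906) zs [0.00323901 0.00504571 0.01126412]
from 4343 ((560.293212890625, -193.96090698242188), (323.9139404296875, 123.73086547851562), 10.60462474822998) zs [0.00354384 0.00688692 0.01145867]
1 [344 181  18  19 217] ztop 0.0844 top mid [ 0.6544 -0.1939  0.0827] ext [0.0242 0.0239 0.0082]
12 [350 216  20  18 267] ztop 0.0954 top mid [ 0.5873 -0.2037  0.0934] ext [0.0272 0.027  0.0074]
13 [353 251  25  25 494] ztop 0.0688 top mid [ 0.5158 -0.2178  0.0664] ext [0.0273 0.0283 0.0065]
14 [360 287  28  28 609] ztop 0.0474 top mid [ 0.4468 -0.2327  0.0455] ext [0.0501 0.0488 0.0081]
mouse [ 0.419 -0.074  0.011] [0.529 0.028 0.881]
plant [ 0.529 -0.074  0.051] [0.683 0.009 0.881]
```

```bash
python3 - <<'E'
from h import *
z=np.load('pics/a_scene.npz');p,d=z['p'],z['d']
C=cloud('scene',d)
u,v=np.meshgrid(range(560),range(420))
for nm,(a,b,c_,e),lo,hi in (('to',(345,430,140,275),.003,.025),('from',(170,240,120,242),.003,.016)):
    mm=(C[...,2]>lo)&(C[...,2]<hi)&(u>a)&(u<b)&(v>c_)&(v<e)
    Q=C[mm][:,:2].astype(np.float32)*1000; print(nm,len(Q),cv2.minAreaRect(Q))
mm=(C[...,2]>.030)&(u>170)&(u<240)&(v>115)&(v<242)
n,l,s,c=cv2.connectedComponentsWithStats(mm.astype(np.uint8))
for i in range(1,n):
    if s[i,4]<20: continue
    Q=C[l==i]; zt=np.percentile(Q[:,2],98); T=Q[Q[:,2]>zt-.006]
    print(s[i],zt,((T.max(0)+T.min(0))/2).round(4),np.ptp(T,axis=0).round(4))
E
```

```text
to 5155 ((537.302734375, 171.24615478515625), (365.9137878417969, 179.2891387939453), 4.767894744873047)
from 2772 ((539.724365234375, -222.81973266601562), (347.9925231933594, 151.1010284423828), 12.79746150970459)
[ 191  123   31   97 1661] 0.09625434244820343 [ 0.9122 -0.0827  0.4439] [0.6791 0.2682 0.7072]
```

View pics/crop1.png

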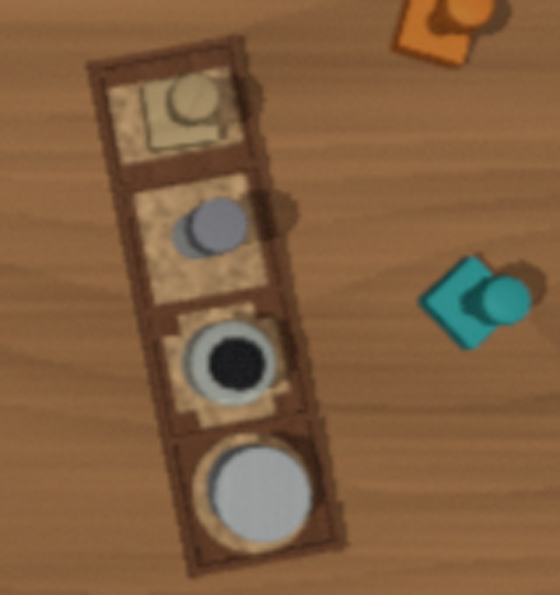

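The crop confirms it. The stamp in the far bay is pale wood on the oblong pad, at (350,190) in the full image. The teal and orange ones are decoys, and so is the yellow one. Next I'll measure the racks by colour and rays.

```bash
cat > m2.py <<'E'
from h import *
z=np.load('pics/a_top.npz');p,d=z['p'],z['d']
hsv=cv2.cvtColor(p,cv2.COLOR_BGR2HSV)
for q in ((170,200),(150,310),(335,250),(100,250),(300,150),(352,215)): print(q,hsv[q[1],q[0]],end=' ')
print()
# pale: low saturation brighter
def go(nm,m,win):
    w=np.zeros(m.shape,np.uint8);a,b,c,e=win;w[c:e,a:b]=1
    m=(m.astype(np.uint8)&w)
    m=cv2.morphologyEx(m,cv2.MORPH_CLOSE,np.ones((5,5)));m=cv2.morphologyEx(m,cv2.MORPH_OPEN,np.ones((3,3)))
    cs,_=cv2.findContours(m,0,2);k=max(cs,key=cv2.contourArea)
    P=np.array([ray_plane('top',u,v,.012)[:2]*1000 for u,v in k[:,0]],np.float32)
    r=cv2.minAreaRect(P);print(nm,cv2.contourArea(k),r,cv2.boxPoints(r).round(1).tolist())
    o=p.copy();cv2.drawContours(o,[k],-1,(0,255,0),1);return o[150:340,100:420]
h,s,v=[hsv[...,i].astype(int) for i in range(3)]
o1=go('to',(v>125)&(s<130),(125,215,155,335))
o2=go('from',((v<75)|(s<120)),(318,405,160,332))
cv2.imwrite('pics/m2.png',np.vstack([cv2.resize(o,None,fx=1.5,fy=1.5) for o in (o1,o2)]))
E
python3 m2.py
```

```text
(170, 200) [ 17  81 166] (150, 310) [ 17  80 173] (335, 250) [ 13 139 127] (100, 250) [ 14 143 132] (300, 150) [ 14 138 150] (352, 215) [ 17 112 160] 
to 6369.5 ((550.84228515625, 166.21365356445312), (88.36781311035156, 297.3447570800781), 84.40729522705078) [[398.6000061035156, 136.6999969482422], [694.5, 107.80000305175781], [703.0999755859375, 195.6999969482422], [407.20001220703125, 224.6999969482422]]
from 3216.0 ((513.5824584960938, -222.51809692382812), (208.74989318847656, 79.51798248291016), 9.727574348449707) [[404.0, -201.0], [417.3999938964844, -279.29998779296875], [623.2000122070312, -244.10000610351562], [609.7000122070312, -165.6999969482422]]
```

View pics/m2.png

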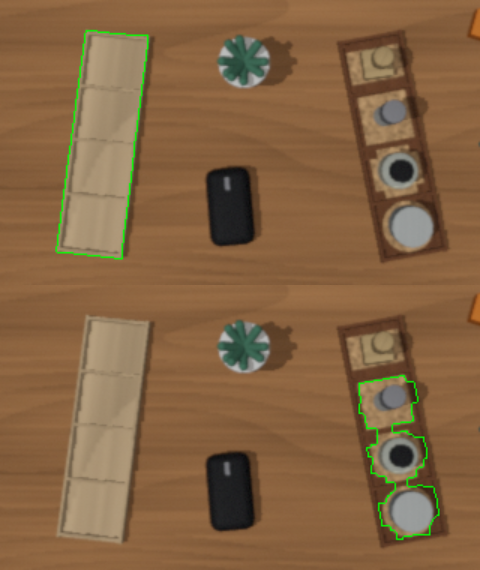

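```bash
cat >> h.py <<'E'
from scipy.spatial.transform import Rotation as Ro
def plan(x,y,z,yawdeg):
    o=bot.get_obs();R=Ro.from_quat(o['tool_rot']).as_matrix();p=o['eef_pos']
    a=np.degrees(np.arctan2(R[1,0],R[0,0]));dt=(yawdeg-a+90)%180-90
    Rn=Ro.from_euler('z',dt,degrees=True).as_matrix()@R
    s=Rn.T@(np.array([x,y,z])-p)/.025
    print('t',round(o['clock'],2),'p',p.round(4),'yaw',a.round(1),'tilt',(R[:,2]).round(3),'w',o['grip_width'].round(4),'f',o['ft_force'].round(1))
    print('turn z units',(-dt/180).round(4),'then shift units',s.round(3))
E
python3 -c "
from h import *
plan(.4468,-.2327,.2,100.6)"
```

```text
Traceback (most recent call last):
  File "h.py", line 22, in plan
    print('t',round(o['clock'],2),'p',p.round(4),'yaw',a.round(1),'tilt',(R[:,2]).round(3),'w',o['grip_width'].round(4),'f',o['ft_force'].round(1))
                                                                                               ^^^^^^^^^^^^^^^^^^^^^
AttributeError: 'float' object has no attribute 'round'
```

```bash
sed -i "s/o\['grip_width'\].round(4)/round(o['grip_width'],4)/" h.py
python3 -c "
from h import *
plan(.4468,-.2327,.2,100.6)"
```

```text
t 0.15 p [0.2072 0.4545 0.2306] yaw 65.5 tilt [-0.001 -0.001 -1.   ] w 0.0857 f [-0.2  0.4 -0. ]
turn z units -0.1951 then shift units [-28.78    4.362   1.271]
```

```bash
python3 -m inch '[[0,0,0,0,0,-0.039,-1],[0,0,0,0,0,-0.039,-1],[0,0,0,0,0,-0.039,-1],[0,0,0,0,0,-0.039,-1],[0,0,0,0,0,-0.039,-1],[-1,0.15,0,0,0,0,-1],[-1,0.15,0,0,0,0,-1],[-1,0.15,0,0,0,0,-1]]'
python3 -m inch '[[-1,0.15,0,0,0,0,-1],[-1,0.15,0,0,0,0,-1],[-1,0.15,0,0,0,0,-1],[-1,0.15,0,0,0,0,-1],[-1,0.15,0,0,0,0,-1],[-1,0.15,0,0,0,0,-1],[-1,0.15,0,0,0,0,-1],[-1,0.15,0,0,0,0,-1]]'
python3 -c "
from h import *
plan(.4468,-.2327,.2,100.6)"
```

```text
clock: 0.95
eef_pos: [0.2322, 0.3823, 0.2308]
tool_rot: [0.639, 0.77, -0.001, 0.0]
ft_force: [-0.3, -0.9, -0.7]
grip_width: 0.0853
clock: 1.75
eef_pos: [0.2985, 0.1911, 0.2311]
tool_rot: [0.639, 0.769, -0.0, -0.0]
ft_force: [0.6, -0.4, -0.3]
grip_width: 0.0857
t 1.75 p [0.2985 0.1911 0.2311] yaw 100.6 tilt [-0. -0. -1.] w 0.0857 f [ 0.6 -0.4 -0.3]
turn z units 0.0 then shift units [-17.754   2.713   1.247]
```

```bash
python3 -m inch '[[-1,0.15,0,0,0,0,-1],[-1,0.15,0,0,0,0,-1],[-1,0.15,0,0,0,0,-1],[-1,0.15,0,0,0,0,-1],[-1,0.15,0,0,0,0,-1],[-1,0.15,0,0,0,0,-1],[-1,0.15,0,0,0,0,-1],[-1,0.15,0,0,0,0,-1]]'
python3 -m inch '[[-1,0.15,0,0,0,0,-1],[-1,0.15,0,0,0,0,-1],[-1,0.15,0,0,0,0,-1],[-1,0.15,0,0,0,0,-1],[-1,0.15,0,0,0,0,-1],[-1,0.15,0,0,0,0,-1],[-1,0.15,0,0,0,0,-1],[-1,0.15,0,0,0,0,-1]]'
python3 - <<'E'
from h import *
plan(.4468,-.2327,.1,100.6)
c=bot.get_calibration('wrist');p,d=bot.camera('wrist');cv2.imwrite('pics/b_w.png',p);np.savez('pics/b_w.npz',p=p,d=d,R=c['R'],t=c['t'])
C=cloud('wrist',d,c)
v,u=np.mgrid[:420,:560]
m=(C[...,2]>.030)&(C[...,2]<.105)&(C[...,0]>.38)&(C[...,1]>-.28)&(C[...,1]<-.15)&(v<330)
n,l,s,_=cv2.connectedComponentsWithStats(m.astype(np.uint8))
for i in range(1,n):
    if s[i,4]<60: continue
    Q=C[l==i]; zt=np.percentile(Q[:,2],95); T=Q[Q[:,2]>zt-.005]
    print(s[i],zt.round(4),((T.max(0)+T.min(0))/2).round(4),np.ptp(T,axis=0).round(4))
E
```

```text
clock: 2.55
eef_pos: [0.3648, 0.0001, 0.2312]
tool_rot: [0.639, 0.769, -0.0, -0.0]
ft_force: [0.4, 0.1, -0.6]
grip_width: 0.0856
clock: 3.35
eef_pos: [0.431, -0.1909, 0.231]
tool_rot: [0.639, 0.769, -0.0, -0.0]
ft_force: [0.8, 0.2, 0.2]
grip_width: 0.085
t 3.35 p [ 0.431  -0.1909  0.231 ] yaw 100.6 tilt [-0.001  0.    -1.   ] w 0.085 f [0.8 0.2 0.2]
turn z units -0.0001 then shift units [-1.763  0.317  5.238]
[ 223  169   44   44 1517] 0.0484 [ 0.4444 -0.2321  0.0466] [0.05  0.05  0.006]
[ 230  227   38   41 1227] 0.07 [ 0.5143 -0.2167  0.0684] [0.029  0.0279 0.0064]
[ 235  282   30   48 1073] 0.0958 [ 0.5832 -0.2039  0.0939] [0.0258 0.0279 0.006 ]
```

View pics/b_w.png

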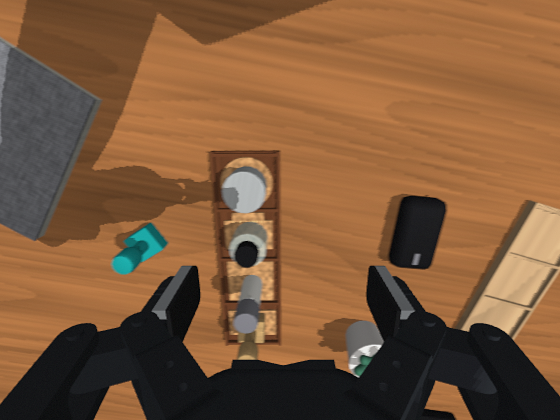

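The wrist view lines up with the rack (columns 210–280, upright). The tin at (244,190), ink bottle (247,245) and glue stick (248,300) agree with the top camera to 2–4 mm. Now I'll take the tin.

```bash
python3 -m inch '[[-0.35,0.05,0.6,0,0,0,-1],[-0.35,0.05,0.6,0,0,0,-1],[-0.35,0.05,0.7,0,0,0,-1],[-0.35,0.05,0.7,0,0,0,-1],[-0.35,0.05,0.7,0,0,0,-1],[0,0,0.7,0,0,0,-1],[0,0,0.7,0,0,0,-1],[0,0,0.54,0,0,0,-1]]'
python3 -c "
from h import *
plan(.4455,-.2324,.013,100.6)"
```

```text
clock: 4.2
eef_pos: [0.4444, -0.2314, 0.0989]
tool_rot: [0.639, 0.769, -0.0, -0.001]
ft_force: [0.4, -0.4, -0.8]
grip_width: 0.0855
t 4.2 p [ 0.4444 -0.2314  0.0989] yaw 100.6 tilt [-0.002  0.001 -1.   ] w 0.0855 f [ 0.4 -0.4 -0.8]
turn z units -0.0001 then shift units [-0.051  0.04   3.434]
```

```bash
python3 -m inch '[[-0.05,0.04,0.6,0,0,0,-1],[0,0,0.6,0,0,0,-1],[0,0,0.6,0,0,0,-1],[0,0,0.6,0,0,0,-1],[0,0,0.5,0,0,0,-1],[0,0,0.35,0,0,0,-1],[0,0,0.18,0,0,0,-1],[0,0,0,0,0,0,-1]]'
python3 -m inch '[[0,0,0,0,0,0,0],[0,0,0,0,0,0,0.2],[0,0,0,0,0,0,0.4],[0,0,0,0,0,0,0.7],[0,0,0,0,0,0,1],[0,0,0,0,0,0,1],[0,0,0,0,0,0,1],[0,0,0,0,0,0,1]]'
```

```text
clock: 5.0
eef_pos: [0.446, -0.2326, 0.014]
tool_rot: [0.639, 0.769, -0.0, -0.001]
ft_force: [-0.8, -0.1, 1.0]
grip_width: 0.0854
clock: 5.8
eef_pos: [0.4471, -0.2332, 0.0155]
tool_rot: [0.639, 0.769, 0.0, 0.001]
ft_force: [-0.8, 0.3, 5.3]
grip_width: 0.0487
```

```bash
python3 -m inch '[[0,0,0,0,0,0,1],[0,0,-0.15,0,0,0,1],[0,0,-0.3,0,0,0,1],[0,0,-0.3,0,0,0,1],[0,0,-0.5,0,0,0,1],[0,0,-0.7,0,0,0,1],[0,0,-0.9,0,0,0,1],[0,0,-0.9,0,0,0,1]]'
python3 - <<'E'
from h import *
c=bot.get_calibration('wrist');p,d=bot.camera('wrist');cv2.imwrite('pics/c_w.png',p)
p2,_=bot.camera('scene');cv2.imwrite('pics/c_s.png',cv2.resize(p2[80:290,130:410],None,fx=2.5,fy=2.5))
plan(.6583,.1557,.15,84.4)
E
```

```text
clock: 6.6
eef_pos: [0.4461, -0.2327, 0.1093]
tool_rot: [0.639, 0.769, -0.0, -0.0]
ft_force: [-0.2, -0.3, -1.8]
grip_width: 0.0491
t 6.7 p [ 0.4487 -0.2341  0.1119] yaw 100.6 tilt [ 0.006 -0.003 -1.   ] w 0.0486 f [ 0.3  0.2 -1.6]
turn z units 0.0899 then shift units [16.329  6.831 -1.559]
```

View pics/c_w.png

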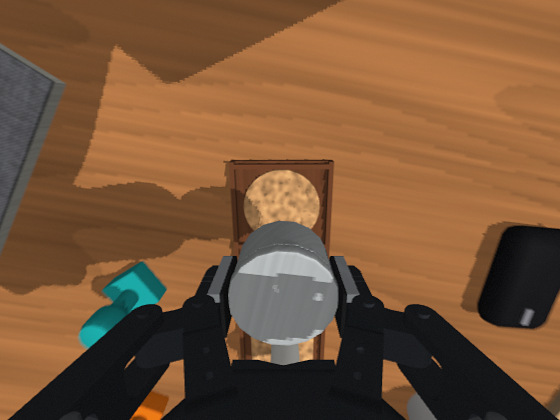

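View pics/c_s.png

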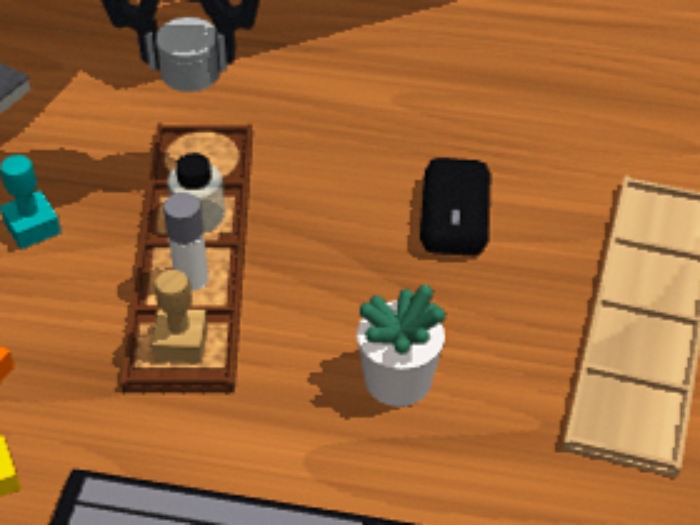

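The tin is held level between the jaws at (284,285). The round pad stayed put and the neighbours are still standing. Carrying it to the far bay.

```bash
python3 -m inch '[[0,0,-0.8,0,0,0.045,1],[0,0,-0.8,0,0,0.045,1],[0.4,0.15,-0.8,0,0,0,1],[0.7,0.3,0,0,0,0,1],[0.9,0.38,0,0,0,0,1],[0.9,0.38,0,0,0,0,1],[0.9,0.38,0,0,0,0,1],[0.9,0.38,0,0,0,0,1]]'
python3 -m inch '[[0.9,0.38,0,0,0,0,1],[0.9,0.38,0,0,0,0,1],[0.9,0.38,0,0,0,0,1],[0.9,0.38,0,0,0,0,1],[0.9,0.38,0,0,0,0,1],[0.9,0.38,0,0,0,0,1],[0.9,0.38,0,0,0,0,1],[0.9,0.38,0,0,0,0,1]]'
python3 -c "
from h import *
plan(.6583,.1557,.06,84.4)"
```

```text
clock: 7.5
eef_pos: [0.5067, -0.1198, 0.1674]
tool_rot: [0.741, 0.672, -0.0, -0.001]
ft_force: [0.0, -0.5, -1.1]
grip_width: 0.0489
clock: 8.3
eef_pos: [0.6, 0.0518, 0.1671]
tool_rot: [0.741, 0.672, -0.001, -0.001]
ft_force: [0.4, 0.2, -1.7]
grip_width: 0.0493
t 8.3 p [0.6    0.0518 0.1671] yaw 84.4 tilt [-0.002 -0.    -1.   ] w 0.0493 f [ 0.4  0.2 -1.7]
turn z units -0.0 then shift units [4.364 1.925 4.279]
```

```bash
python3 -m inch '[[0.9,0.4,0,0,0,0,1],[0.9,0.4,0,0,0,0,1],[0.9,0.4,0,0,0,0,1],[0.8,0.35,0.3,0,0,0,1],[0.6,0.25,0.6,0,0,0,1],[0.15,0.08,0.8,0,0,0,1],[0,0,0.8,0,0,0,1],[0,0,0.5,0,0,0,1]]'
python3 - <<'E'
from h import *
plan(.6583,.1557,.06,84.4)
c=bot.get_calibration('wrist');p,d=bot.camera('wrist');cv2.imwrite('pics/d_w.png',p)
np.savez('pics/d_w.npz',p=p,d=d,R=c['R'],t=c['t'])
E
```

```text
clock: 9.1
eef_pos: [0.6554, 0.1518, 0.0894]
tool_rot: [0.741, 0.672, -0.002, -0.001]
ft_force: [0.3, 0.2, -1.0]
grip_width: 0.049
t 9.1 p [0.6554 0.1518 0.0894] yaw 84.4 tilt [-0.005 -0.001 -1.   ] w 0.049 f [ 0.3  0.2 -1. ]
turn z units 0.0 then shift units [0.167 0.106 1.176]
```

View pics/d_w.png

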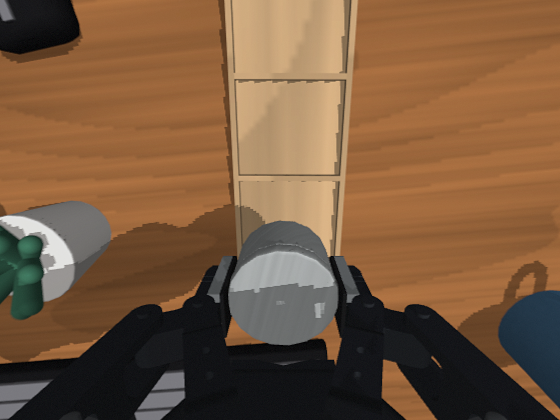

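Wrist view: cross bars at rows 178 and 76, and rack lips at about columns 232–348. I'll check the rack pose against these.

```bash
python3 - <<'E'
from h import *
z=np.load('pics/d_w.npz');c=dict(bot.get_calibration('wrist'));c['R']=z['R'];c['t']=z['t']
g=cv2.cvtColor(z['p'],cv2.COLOR_BGR2HSV)
for r in (40,76,120,178,215):
    row=g[r,:,1].astype(int); m=np.where((row[180:400]<110)&(g[r,180:400,2]>120))[0]+180
    L,Rr=m.min(),m.max()
    a,b=ray_plane('wrist',L,r,.012,c)*1000,ray_plane('wrist',Rr,r,.012,c)*1000
    mid=(a+b)/2; rel=(mid-np.array([550.8,166.2,12]))[:2]; th=np.radians(-5.6)
    print(r,L,Rr,a.round(1)[:2],b.round(1)[:2],'w',np.linalg.norm(a-b).round(1),'rack x,y',np.round([rel@[np.cos(th),np.sin(th)],rel@[-np.sin(th),np.cos(th)]],1))
E
```

```text
40 226 354 [523.8 127.3] [532.1 212.4] w 85.5 rack x,y [-23.1   1.4]
76 228 351 [545.7 125.2] [554.  209.9] w 85.0 rack x,y [-1.1  1.3]
120 231 348 [574.7 122.9] [582.9 207. ] w 84.5 rack x,y [28.   1.5]
178 234 344 [617.1 118.7] [625.3 202.7] w 84.5 rack x,y [70.6  1.4]
215 236 341 [647.1 115.8] [655.2 199.4] w 84.0 rack x,y [100.7   1.2]
```

Rack widths come out at 84–85.5 mm (86 expected). The bars are at x = -1 and 71 mm (0 and 72 expected), so the rack pose is good to about 1.5 mm. Lowering.

```bash
python3 -m inch '[[0.12,0.03,0.5,0,0,0,1],[0,0,0.5,0,0,0,1],[0,0,0.5,0,0,0,1],[0,0,0.5,0,0,0,1],[0,0,0.4,0,0,0,1],[0,0,0.3,0,0,0,1],[0,0,0.15,0,0,0,1],[0,0,0,0,0,0,1]]'
python3 -c "
from h import *
plan(.6577,.1563,.0125,84.4)"
```

```text
clock: 9.95
eef_pos: [0.658, 0.1549, 0.0214]
tool_rot: [0.741, 0.672, -0.0, -0.0]
ft_force: [0.4, -0.7, -0.2]
grip_width: 0.0488
t 9.95 p [0.658  0.1549 0.0214] yaw 84.4 tilt [-0.001 -0.    -1.   ] w 0.0488 f [ 0.4 -0.7 -0.2]
turn z units -0.0001 then shift units [ 0.053 -0.017  0.356]
```

```bash
python3 -m inch '[[0.05,0,0.1,0,0,0,1],[0,0,0.08,0,0,0,1],[0,0,0.06,0,0,0,1],[0,0,0.04,0,0,0,1],[0,0,0.04,0,0,0,1],[0,0,0,0,0,0,1],[0,0,0,0,0,0,1],[0,0,0,0,0,0,1]]'
```

```text
clock: 10.75
eef_pos: [0.6585, 0.1563, 0.0142]
tool_rot: [0.741, 0.672, 0.0, 0.0]
ft_force: [-0.2, 0.2, -1.0]
grip_width: 0.0491
```

```bash
python3 -m inch '[[0,0,0.03,0,0,0,1],[0,0,0.03,0,0,0,1],[0,0,0.02,0,0,0,1],[0,0,0,0,0,0,1],[0,0,0,0,0,0,1],[0,0,0,0,0,0,1],[0,0,0,0,0,0,1],[0,0,0,0,0,0,1]]'
python3 -c "
from h import *
plan(.6577,.1563,.0125,84.4)"
```

```text
clock: 11.55
eef_pos: [0.6585, 0.1563, 0.0126]
tool_rot: [0.741, 0.672, 0.0, 0.0]
ft_force: [-1.7, 0.1, 5.7]
grip_width: 0.0492
t 11.55 p [0.6585 0.1563 0.0126] yaw 84.4 tilt [ 0.  0. -1.] w 0.0492 f [-1.7  0.1  5.7]
turn z units -0.0001 then shift units [-0.003 -0.033  0.003]
```

Contact at 5.7 N at z 0.0126, as predicted. Release and retreat.

```bash
python3 -m inch '[[0,0,0,0,0,0,-0.2],[0,0,0,0,0,0,-0.3],[0,0,0,0,0,0,-0.6],[0,0,0,0,0,0,-0.7],[0,0,0,0,0,0,-0.7],[0,0,0,0,0,0,-0.7],[0,0,-0.2,0,0,0,-0.7],[0,0,-0.4,0,0,0,-0.7]]'
python3 -m inch '[[0,0,-0.8,0,0,0,-0.7],[0,0,-1,0,0,0,-0.7],[0,0,-1,0,0,0,-1],[0,0,-1,0,0,0,-1],[0,0,-1,0,0,0,-1],[0,0,-0.5,0,0,0,-1],[-0.6,-0.4,0,0,0,-0.045,-1],[-0.9,-0.6,0,0,0,-0.045,-1]]'
python3 - <<'E'
from h import *
p,d=bot.camera('wrist');cv2.imwrite('pics/e_w.png',p)
plan(.515,-.2172,.17,100.6)
E
```

```text
clock: 12.35
eef_pos: [0.6577, 0.1561, 0.0266]
tool_rot: [0.741, 0.672, -0.001, -0.0]
ft_force: [-0.8, -0.6, 0.4]
grip_width: 0.0725
clock: 13.15
eef_pos: [0.6334, 0.1202, 0.1603]
tool_rot: [0.636, 0.772, 0.001, 0.001]
ft_force: [-0.1, 0.1, 0.1]
grip_width: 0.0852
t 13.2 p [0.6304 0.1154 0.1598] yaw 101.1 tilt [-0.003 -0.003 -1.   ] w 0.0857 f [-3.5 -2.9 -0.2]
turn z units 0.0026 then shift units [-12.231  -6.985  -0.357]
```

View pics/e_w.png

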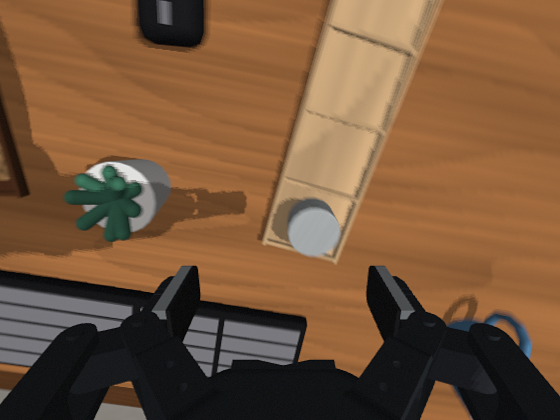

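The tin stands in the middle of the far bay at (313,227). Next is the ink bottle.

```bash
python3 -m inch '[[-0.9,-0.52,0,0,0,0.0026,-1],[-0.9,-0.52,0,0,0,0,-1],[-0.9,-0.52,0,0,0,0,-1],[-0.9,-0.52,0,0,0,0,-1],[-0.9,-0.52,0,0,0,0,-1],[-0.9,-0.52,0,0,0,0,-1],[-0.9,-0.52,0,0,0,0,-1],[-0.9,-0.52,0,0,0,0,-1]]'
python3 -m inch '[[-0.9,-0.52,0,0,0,0,-1],[-0.9,-0.52,0,0,0,0,-1],[-0.9,-0.52,0,0,0,0,-1],[-0.9,-0.52,0,0,0,0,-1],[-0.8,-0.4,0.3,0,0,0,-1],[-0.4,-0.2,0.6,0,0,0,-1],[-0.1,-0.05,0.6,0,0,0,-1],[0,0,0.3,0,0,0,-1]]'
python3 -c "
from h import *
plan(.515,-.2172,.014,100.6)"
```

```text
clock: 14.0
eef_pos: [0.5619, -0.0773, 0.1597]
tool_rot: [0.642, 0.766, -0.0, -0.0]
ft_force: [0.8, 0.0, -0.2]
grip_width: 0.0856
clock: 14.8
eef_pos: [0.5157, -0.2093, 0.1133]
tool_rot: [0.643, 0.766, -0.0, -0.001]
ft_force: [-0.5, 0.0, -0.7]
grip_width: 0.0854
t 14.8 p [ 0.5157 -0.2093  0.1133] yaw 100.0 tilt [-0.002  0.001 -1.   ] w 0.0854 f [-0.5  0.  -0.7]
turn z units -0.0033 then shift units [-0.31  -0.078  3.972]
```

```bash
python3 -m inch '[[-0.3,-0.08,0.3,0,0,-0.003,-1],[0,0,0.6,0,0,0,-1],[0,0,0.7,0,0,0,-1],[0,0,0.7,0,0,0,-1],[0,0,0.7,0,0,0,-1],[0,0,0.5,0,0,0,-1],[0,0,0.3,0,0,0,-1],[0,0,0.1,0,0,0,-1]]'
python3 -m inch '[[0,0,0,0,0,0,-0.3],[0,0,0,0,0,0,0.1],[0,0,0,0,0,0,0.3],[0,0,0,0,0,0,0.6],[0,0,0,0,0,0,1],[0,0,0,0,0,0,1],[0,0,0,0,0,0,1],[0,0,0,0,0,0,1]]'
python3 -c "
from h import *
plan(.515,-.2172,.014,100.6)"
```

```text
clock: 15.6
eef_pos: [0.516, -0.2165, 0.0164]
tool_rot: [0.638, 0.77, -0.0, -0.0]
ft_force: [0.1, 0.1, -1.3]
grip_width: 0.0853
clock: 16.4
eef_pos: [0.5171, -0.2171, 0.0182]
tool_rot: [0.638, 0.77, 0.0, 0.001]
ft_force: [-0.3, 0.1, 5.8]
grip_width: 0.045
t 16.4 p [ 0.5171 -0.2171  0.0182] yaw 100.7 tilt [ 0.002 -0.001 -1.   ] w 0.045 f [-0.3  0.1  5.8]
turn z units 0.0003 then shift units [ 0.011 -0.084  0.168]
```

```bash
python3 -m inch '[[0,0,-0.15,0,0,0,1],[0,0,-0.3,0,0,0,1],[0,0,-0.5,0,0,0,1],[0,0,-0.8,0,0,0,1],[0,0,-1,0,0,0,1],[0,0,-1,0,0,0,1],[0,0,-1,0,0,0,1],[0,0,-1,0,0,0,1]]'
python3 - <<'E'
from h import *
p,d=bot.camera('wrist');cv2.imwrite('pics/f_w.png',p)
plan(.586,.1634,.175,84.4)
E
```

```text
clock: 17.2
eef_pos: [0.516, -0.2166, 0.1627]
tool_rot: [0.638, 0.77, 0.0, 0.0]
ft_force: [-0.5, -0.8, -1.0]
grip_width: 0.045
t 17.25 p [ 0.5184 -0.2176  0.1674] yaw 100.7 tilt [ 0.008 -0.003 -1.   ] w 0.0447 f [ 1.4 -1.5  2. ]
turn z units 0.0903 then shift units [15.43   1.207 -0.364]
```

View pics/f_w.png

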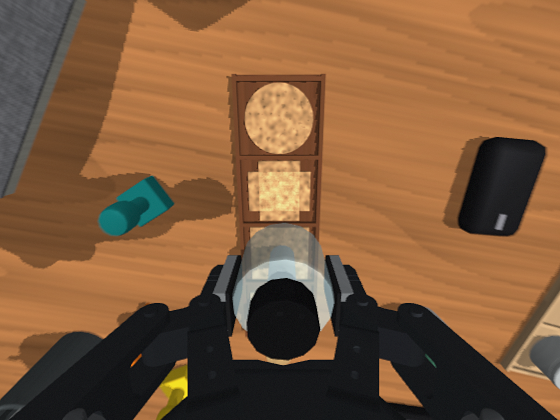

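The bottle is held upright at (284,290), with the round and plus pads left in place. Carrying it to the second-farthest bay.

```bash
python3 -m inch '[[0,0,-0.2,0,0,0.045,1],[0,0,-0.2,0,0,0.045,1],[0.4,0.03,0,0,0,0,1],[0.7,0.05,0,0,0,0,1],[0.9,0.07,0,0,0,0,1],[0.9,0.07,0,0,0,0,1],[0.9,0.07,0,0,0,0,1],[0.9,0.07,0,0,0,0,1]]'
python3 -m inch '[[0.9,0.07,0,0,0,0,1],[0.9,0.07,0,0,0,0,1],[0.9,0.07,0,0,0,0,1],[0.9,0.07,0,0,0,0,1],[0.9,0.07,0,0,0,0,1],[0.9,0.07,0,0,0,0,1],[0.9,0.07,0,0,0,0,1],[0.9,0.07,0,0,0,0,1]]'
python3 -c "
from h import *
plan(.586,.1634,.0152,84.4)"
```

```text
clock: 18.05
eef_pos: [0.5362, -0.099, 0.1706]
tool_rot: [0.739, 0.674, -0.0, -0.0]
ft_force: [-0.6, 0.0, -1.3]
grip_width: 0.0449
clock: 18.85
eef_pos: [0.5673, 0.0788, 0.1706]
tool_rot: [0.739, 0.674, -0.0, -0.0]
ft_force: [-0.1, 0.6, -1.8]
grip_width: 0.045
t 18.85 p [0.5673 0.0788 0.1706] yaw 84.7 tilt [-0.001  0.    -1.   ] w 0.045 f [-0.1  0.6 -1.8]
turn z units 0.0016 then shift units [3.439 0.419 6.216]
```

```bash
python3 -m inch '[[0.8,0.1,0,0,0,0.0016,1],[0.8,0.1,0,0,0,0,1],[0.7,0.1,0,0,0,0,1],[0.6,0.05,0.2,0,0,0,1],[0.3,0.05,0.6,0,0,0,1],[0.05,0,0.9,0,0,0,1],[0,0,0.9,0,0,0,1],[0,0,0.9,0,0,0,1]]'
python3 -c "
from h import *
plan(.586,.1634,.0152,84.4)"
```

```text
clock: 19.65
eef_pos: [0.5851, 0.1567, 0.081]
tool_rot: [0.742, 0.67, -0.001, -0.0]
ft_force: [-0.7, 0.4, -1.4]
grip_width: 0.0449
t 19.65 p [0.5851 0.1567 0.081 ] yaw 84.2 tilt [-0.002 -0.001 -1.   ] w 0.0449 f [-0.7  0.4 -1.4]
turn z units -0.0011 then shift units [0.272 0.015 2.632]
```

```bash
python3 -m inch '[[0.2,0,0.5,0,0,0,1],[0,0,0.5,0,0,0,1],[0,0,0.5,0,0,0,1],[0,0,0.4,0,0,0,1],[0,0,0.3,0,0,0,1],[0,0,0.15,0,0,0,1],[0,0,0,0,0,0,1],[0,0,0,0,0,0,1]]'
python3 -c "
from h import *
plan(.586,.1634,.0152,84.4)"
```

```text
clock: 20.45
eef_pos: [0.5868, 0.1621, 0.025]
tool_rot: [0.742, 0.67, 0.0, 0.0]
ft_force: [0.9, 1.4, -1.3]
grip_width: 0.0446
t 20.45 p [0.5868 0.1621 0.025 ] yaw 84.2 tilt [ 0.001  0.    -1.   ] w 0.0446 f [ 0.9  1.4 -1.3]
turn z units -0.0013 then shift units [ 0.049 -0.037  0.394]
```

```bash
python3 -m inch '[[0.05,-0.03,0.1,0,0,0,1],[0,0,0.1,0,0,0,1],[0,0,0.06,0,0,0,1],[0,0,0.04,0,0,0,1],[0,0,0.04,0,0,0,1],[0,0,0.02,0,0,0,1],[0,0,0,0,0,0,1],[0,0,0,0,0,0,1]]'
```

```text
clock: 21.25
eef_pos: [0.5858, 0.1633, 0.0156]
tool_rot: [0.742, 0.67, 0.0, 0.0]
ft_force: [-0.3, 0.0, -0.6]
grip_width: 0.0446
```

```bash
python3 -m inch '[[0,0,0.02,0,0,0,1],[0,0,0.02,0,0,0,1],[0,0,0.02,0,0,0,1],[0,0,0.02,0,0,0,1],[0,0,0,0,0,0,1],[0,0,0,0,0,0,1],[0,0,0,0,0,0,1],[0,0,0,0,0,0,1]]'
```

```text
clock: 22.05
eef_pos: [0.5859, 0.1634, 0.0152]
tool_rot: [0.742, 0.67, 0.0, 0.0]
ft_force: [-3.4, 0.4, 7.9]
grip_width: 0.0448
```

Contact at the predicted height. Release and retreat.

```bash
python3 -m inch '[[0,0,0,0,0,0,-0.1],[0,0,0,0,0,0,-0.2],[0,0,0,0,0,0,-0.5],[0,0,0,0,0,0,-0.7],[0,0,0,0,0,0,-0.7],[0,0,0,0,0,0,-0.7],[0,0,-0.2,0,0,0,-0.7],[0,0,-0.4,0,0,0,-0.7]]'
python3 -m inch '[[0,0,-0.8,0,0,0,-0.7],[0,0,-1,0,0,0,-0.7],[0,0,-1,0,0,0,-1],[0,0,-1,0,0,0,-1],[0,0,-1,0,0,0,-1],[0,0,-1,0,0,0,-1],[-0.6,-0.2,0,0,0,-0.045,-1],[-0.9,-0.3,0,0,0,-0.045,-1]]'
python3 - <<'E'
from h import *
p,d=bot.camera('wrist');cv2.imwrite('pics/g_w.png',p)
plan(.585,-.2038,.17,100.6)
E
```

```text
clock: 22.85
eef_pos: [0.585, 0.1631, 0.0282]
tool_rot: [0.742, 0.67, -0.001, -0.0]
ft_force: [-0.3, -0.1, -0.7]
grip_width: 0.0727
clock: 23.65
eef_pos: [0.5736, 0.1271, 0.176]
tool_rot: [0.637, 0.771, 0.002, 0.001]
ft_force: [-0.0, -0.6, -0.3]
grip_width: 0.0851
t 23.7 p [0.5719 0.1228 0.1754] yaw 100.9 tilt [ 0.001 -0.002 -1.   ] w 0.0854 f [-2.2 -2.  -0.7]
turn z units 0.0015 then shift units [-12.938  -1.888   0.247]
```

View pics/g_w.png

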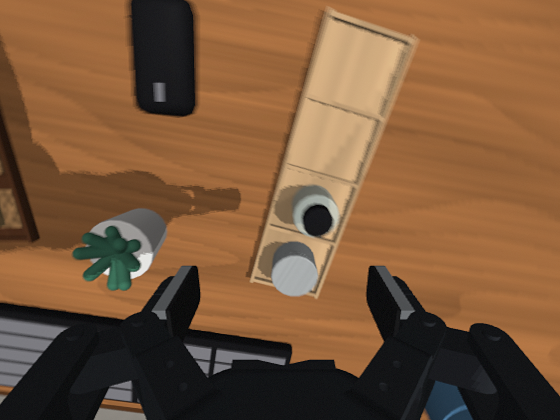

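Bottle at (316,213) and tin (294,268), each standing in its bay. Next the glue stick.

```bash
python3 -m inch '[[-0.95,-0.14,0,0,0,0,-1],[-0.95,-0.14,0,0,0,0,-1],[-0.95,-0.14,0,0,0,0,-1],[-0.95,-0.14,0,0,0,0,-1],[-0.95,-0.14,0,0,0,0,-1],[-0.95,-0.14,0,0,0,0,-1],[-0.95,-0.14,0,0,0,0,-1],[-0.95,-0.14,0,0,0,0,-1]]'
python3 -m inch '[[-0.95,-0.14,0,0,0,0,-1],[-0.95,-0.14,0,0,0,0,-1],[-0.95,-0.14,0,0,0,0,-1],[-0.9,-0.14,0,0,0,0,-1],[-0.7,-0.1,0,0,0,0,-1],[-0.5,-0.07,0.3,0,0,0,-1],[-0.2,-0.03,0.6,0,0,0,-1],[0,0,0.3,0,0,0,-1]]'
python3 - <<'E'
from h import *
plan(.5855,-.2038,.035,100.6)
p,d=bot.camera('wrist');cv2.imwrite('pics/h_w.png',p)
E
```

```text
clock: 24.5
eef_pos: [0.5794, -0.0668, 0.1746]
tool_rot: [0.641, 0.768, 0.0, 0.0]
ft_force: [0.5, 0.4, 0.3]
grip_width: 0.0852
clock: 25.3
eef_pos: [0.5831, -0.1963, 0.142]
tool_rot: [0.641, 0.768, -0.0, -0.001]
ft_force: [-0.7, -0.3, -0.1]
grip_width: 0.0855
t 25.3 p [ 0.5831 -0.1963  0.142 ] yaw 100.3 tilt [-0.002  0.001 -1.   ] w 0.0855 f [-0.7 -0.3 -0.1]
turn z units -0.0016 then shift units [-0.318  0.046  4.281]
```

View pics/h_w.png

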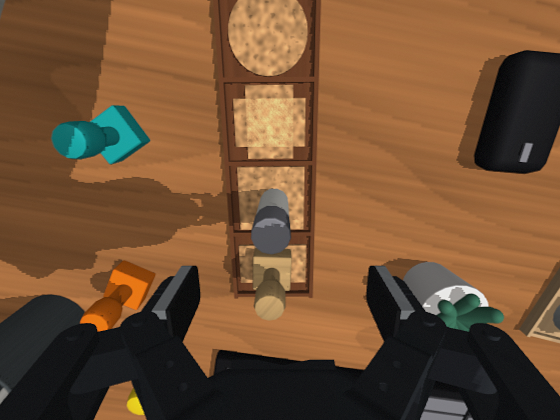

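Glue stick at (271,222) is centred between the jaws, and nothing is under either finger. Descending.

```bash
python3 -m inch '[[-0.25,0.04,0.5,0,0,-0.0016,-1],[0,0,0.8,0,0,0,-1],[0,0,0.8,0,0,0,-1],[0,0,0.8,0,0,0,-1],[0,0,0.6,0,0,0,-1],[0,0,0.5,0,0,0,-1],[0,0,0.2,0,0,0,-1],[0,0,0,0,0,0,-1]]'
python3 -m inch '[[0,0,0,0,0,0,0],[0,0,0,0,0,0,0.2],[0,0,0,0,0,0,0.3],[0,0,0,0,0,0,0.4],[0,0,0,0,0,0,0.6],[0,0,0,0,0,0,1],[0,0,0,0,0,0,1],[0,0,0,0,0,0,1]]'
python3 -c "
from h import *
plan(.5855,-.2038,.035,100.6)"
```

```text
clock: 26.15
eef_pos: [0.5856, -0.2015, 0.0378]
tool_rot: [0.638, 0.77, -0.0, -0.001]
ft_force: [-0.4, -0.1, -0.6]
grip_width: 0.0855
clock: 26.95
eef_pos: [0.5864, -0.2022, 0.0393]
tool_rot: [0.638, 0.77, 0.0, 0.001]
ft_force: [-0.3, 0.3, 5.7]
grip_width: 0.0272
t 26.95 p [ 0.5864 -0.2022  0.0393] yaw 100.7 tilt [ 0.001 -0.001 -1.   ] w 0.0272 f [-0.3  0.3  5.7]
turn z units 0.0003 then shift units [-0.056 -0.049  0.171]
```

```bash
python3 -m inch '[[0,0,-0.15,0,0,0,1],[0,0,-0.3,0,0,0,1],[0,0,-0.5,0,0,0,1],[0,0,-0.8,0,0,0,1],[0,0,-1,0,0,0,1],[0,0,-1,0,0,0,1],[0,0,-1,0,0,0,1],[0,0,-1,0,0,0,1]]'
python3 - <<'E'
from h import *
p,d=bot.camera('wrist');cv2.imwrite('pics/i_w.png',p)
plan(.5144,.1704,.19,84.4)
E
```

```text
clock: 27.75
eef_pos: [0.5858, -0.2016, 0.1843]
tool_rot: [0.638, 0.77, 0.0, 0.0]
ft_force: [0.7, 0.1, 0.0]
grip_width: 0.0276
t 27.8 p [ 0.5881 -0.2024  0.1894] yaw 100.7 tilt [ 0.008 -0.003 -1.   ] w 0.0276 f [ 1.5 -0.4  2.5]
turn z units 0.0904 then shift units [14.554 -4.387 -0.116]
```

View pics/i_w.png

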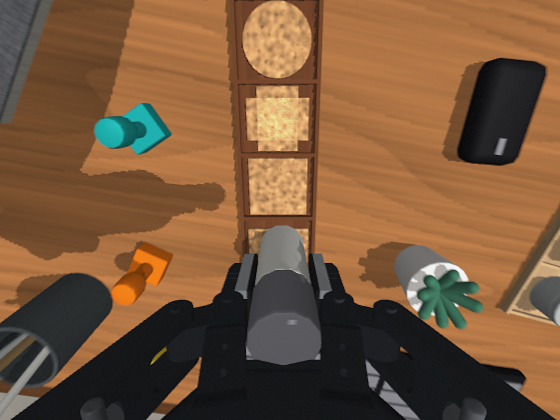

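The glue stick is held upright at (284,290). Carrying it to the third-farthest bay.

```bash
python3 -m inch '[[0,0,0,0,0,0.045,1],[0,0,0,0,0,0.045,1],[0.4,-0.12,0,0,0,0,1],[0.7,-0.21,0,0,0,0,1],[0.9,-0.27,0,0,0,0,1],[0.9,-0.27,0,0,0,0,1],[0.9,-0.27,0,0,0,0,1],[0.9,-0.27,0,0,0,0,1]]'
python3 -m inch '[[0.9,-0.27,0,0,0,0,1],[0.9,-0.27,0,0,0,0,1],[0.9,-0.27,0,0,0,0,1],[0.9,-0.27,0,0,0,0,1],[0.9,-0.27,0,0,0,0,1],[0.9,-0.27,0,0,0,0,1],[0.9,-0.27,0,0,0,0,1],[0.9,-0.27,0,0,0,0,1]]'
python3 -c "
from h import *
plan(.5144,.1704,.0363,84.4)"
```

```text
clock: 28.6
eef_pos: [0.5612, -0.079, 0.1824]
tool_rot: [0.739, 0.673, 0.0, -0.0]
ft_force: [0.8, 0.4, -0.5]
grip_width: 0.0273
clock: 29.4
eef_pos: [0.5243, 0.1051, 0.1825]
tool_rot: [0.739, 0.674, -0.0, -0.0]
ft_force: [0.1, -0.1, -1.1]
grip_width: 0.0269
t 29.4 p [0.5243 0.1051 0.1825] yaw 84.7 tilt [-0.  0. -1.] w 0.0269 f [ 0.1 -0.1 -1.1]
turn z units 0.0016 then shift units [ 2.558 -0.648  5.847]
```

```bash
python3 -m inch '[[0.8,-0.2,0,0,0,0.0016,1],[0.7,-0.2,0,0,0,0,1],[0.6,-0.15,0,0,0,0,1],[0.3,-0.08,0.4,0,0,0,1],[0.1,0,0.7,0,0,0,1],[0,0,0.9,0,0,0,1],[0,0,0.9,0,0,0,1],[0,0,0.7,0,0,0,1]]'
python3 -c "
from h import *
plan(.5144,.1704,.0363,84.4)"
```

```text
clock: 30.2
eef_pos: [0.5151, 0.1664, 0.0901]
tool_rot: [0.742, 0.671, -0.001, -0.0]
ft_force: [0.5, -0.6, -0.8]
grip_width: 0.0276
t 30.2 p [0.5151 0.1664 0.0901] yaw 84.2 tilt [-0.002 -0.001 -1.   ] w 0.0276 f [ 0.5 -0.6 -0.8]
turn z units -0.001 then shift units [ 0.159 -0.038  2.154]
```

```bash
python3 -m inch '[[0.1,-0.03,0.5,0,0,0,1],[0,0,0.5,0,0,0,1],[0,0,0.4,0,0,0,1],[0,0,0.25,0,0,0,1],[0,0,0.15,0,0,0,1],[0,0,0,0,0,0,1],[0,0,0,0,0,0,1],[0,0,0,0,0,0,1]]'
python3 -c "
from h import *
plan(.5144,.1704,.0363,84.4)"
```

```text
clock: 31.0
eef_pos: [0.5165, 0.1694, 0.048]
tool_rot: [0.742, 0.67, 0.001, 0.0]
ft_force: [-0.2, 0.2, -0.2]
grip_width: 0.0277
t 31.0 p [0.5165 0.1694 0.048 ] yaw 84.2 tilt [ 0.001  0.    -1.   ] w 0.0277 f [-0.2  0.2 -0.2]
turn z units -0.0013 then shift units [ 0.032 -0.086  0.467]
```

```bash
python3 -m inch '[[0.03,-0.07,0.12,0,0,0,1],[0,0,0.1,0,0,0,1],[0,0,0.08,0,0,0,1],[0,0,0.06,0,0,0,1],[0,0,0.05,0,0,0,1],[0,0,0.03,0,0,0,1],[0,0,0,0,0,0,1],[0,0,0,0,0,0,1]]'
```

```text
clock: 31.8
eef_pos: [0.5143, 0.1702, 0.0363]
tool_rot: [0.742, 0.67, 0.0, 0.0]
ft_force: [0.8, -0.1, -0.4]
grip_width: 0.0272
```

```bash
python3 -m inch '[[0,0,0.02,0,0,0,1],[0,0,0.02,0,0,0,1],[0,0,0.02,0,0,0,1],[0,0,0,0,0,0,1],[0,0,0,0,0,0,1],[0,0,0,0,0,0,1],[0,0,0,0,0,0,1],[0,0,0,0,0,0,1]]'
```

```text
clock: 32.6
eef_pos: [0.5146, 0.1701, 0.0362]
tool_rot: [0.742, 0.67, 0.001, 0.0]
ft_force: [-2.6, -1.1, 8.5]
grip_width: 0.0273
```

Contact (8.5 N). Release and rise well above the cap before moving sideways.

```bash
python3 -m inch '[[0,0,0,0,0,0,0.25],[0,0,0,0,0,0,0.15],[0,0,0,0,0,0,-0.2],[0,0,0,0,0,0,-0.6],[0,0,0,0,0,0,-0.7],[0,0,0,0,0,0,-0.7],[0,0,-0.3,0,0,0,-0.7],[0,0,-0.6,0,0,0,-0.7]]'
python3 -m inch '[[0,0,-1,0,0,0,-0.7],[0,0,-1,0,0,0,-0.7],[0,0,-1,0,0,0,-1],[0,0,-1,0,0,0,-1],[0,0,-1,0,0,0,-1],[0,0,-0.4,0,0,0,-1],[-0.4,0.1,0,0,0,-0.045,-1],[-0.8,0.2,0,0,0,-0.045,-1]]'
python3 - <<'E'
from h import *
p,d=bot.camera('wrist');cv2.imwrite('pics/j_w.png',p)
plan(.6545,-.191,.18,100.6)
p,d=bot.camera('scene');cv2.imwrite('pics/j_s.png',p)
p,d=bot.camera('top');cv2.imwrite('pics/j_t.png',p);np.savez('pics/j_t.npz',p=p,d=d)
E
```

```text
clock: 33.4
eef_pos: [0.5132, 0.1698, 0.0567]
tool_rot: [0.742, 0.67, -0.001, -0.001]
ft_force: [0.2, -0.2, 0.5]
grip_width: 0.0729
clock: 34.2
eef_pos: [0.5213, 0.1409, 0.1927]
tool_rot: [0.637, 0.771, 0.0, 0.0]
ft_force: [0.7, -0.4, -0.2]
grip_width: 0.0858
t 34.25 p [0.522  0.1374 0.1922] yaw 100.9 tilt [ 0.001 -0.002 -1.   ] w 0.0849 f [ 0.3 -0.5 -0.4]
turn z units 0.0016 then shift units [-13.886   2.792   0.522]
```

View pics/j_w.png

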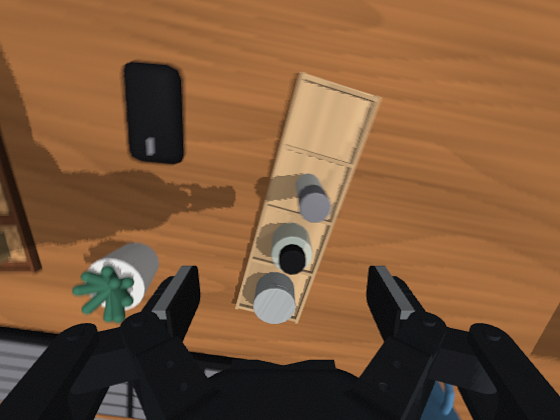

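View pics/j_t.png

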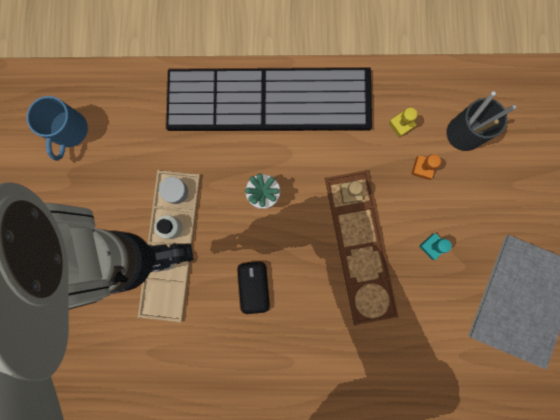

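All three placed things stand upright in their bays: glue stick (313,195), bottle (291,248), tin (273,298). The plant and mouse have not moved. Last is the stamp.

```bash
python3 -m inch '[[-0.9,0.18,0,0,0,0.0016,-1],[-0.9,0.18,0,0,0,0,-1],[-0.9,0.18,0,0,0,0,-1],[-0.9,0.18,0,0,0,0,-1],[-0.9,0.18,0,0,0,0,-1],[-0.9,0.18,0,0,0,0,-1],[-0.9,0.18,0,0,0,0,-1],[-0.9,0.18,0,0,0,0,-1]]'
python3 -m inch '[[-0.9,0.18,0,0,0,0,-1],[-0.9,0.18,0,0,0,0,-1],[-0.9,0.18,0,0,0,0,-1],[-0.9,0.18,0,0,0,0,-1],[-0.7,0.14,0,0,0,0,-1],[-0.3,0.06,0,0,0,0,-1],[-0.1,0,0,0,0,0,-1],[0,0,0,0,0,0,-1]]'
python3 - <<'E'
from h import *
plan(.6555,-.191,.05,100.6)
c=bot.get_calibration('wrist');p,d=bot.camera('wrist');cv2.imwrite('pics/k_w.png',p)
C=cloud('wrist',d,c)
m=(C[...,2]>.060)&(C[...,2]<.105)&(C[...,0]>.6)&(C[...,0]<.7)&(C[...,1]>-.25)&(C[...,1]<-.15)
n,l,s,_=cv2.connectedComponentsWithStats(m.astype(np.uint8))
for i in range(1,n):
    if s[i,4]<60: continue
    Q=C[l==i]; zt=np.percentile(Q[:,2],95); T=Q[Q[:,2]>zt-.004]
    print(s[i],zt.round(4),((T.max(0)+T.min(0))/2).round(4),np.ptp(T,axis=0).round(4))
E
```

```text
clock: 35.15
eef_pos: [0.5886, -0.0308, 0.1918]
tool_rot: [0.643, 0.766, -0.0, -0.001]
ft_force: [0.6, 0.0, 0.1]
grip_width: 0.0851
clock: 35.95
eef_pos: [0.6315, -0.1417, 0.1919]
tool_rot: [0.642, 0.766, -0.0, -0.001]
ft_force: [0.6, 0.8, -0.2]
grip_width: 0.0852
t 35.95 p [ 0.6315 -0.1417  0.1919] yaw 100.1 tilt [-0.001  0.001 -1.   ] w 0.0852 f [ 0.6  0.8 -0.2]
turn z units -0.003 then shift units [-2.117  0.584  5.675]
[208 202  31  32 757] 0.086 [ 0.6534 -0.1937  0.0845] [0.0244 0.0243 0.0049]
```

View pics/k_w.png

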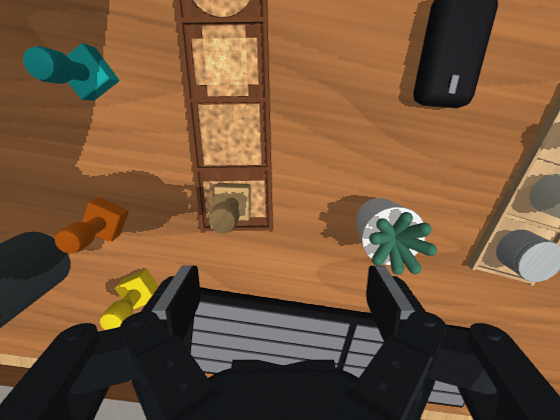

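The pale wooden stamp is at (225,207), clear of the orange (95,225) and yellow (135,295) decoys. Both views put its top within 1 mm of (0.654,-0.194), 86 mm up.

```bash
python3 -m inch '[[-0.6,0.12,0.3,0,0,-0.003,-1],[-0.6,0.14,0.5,0,0,0,-1],[-0.6,0.14,0.5,0,0,0,-1],[-0.4,0.1,0.5,0,0,0,-1],[0,0,0.5,0,0,0,-1],[0,0,0.3,0,0,0,-1],[0,0,0,0,0,0,-1],[0,0,0,0,0,0,-1]]'
python3 - <<'E'
from h import *
plan(.654,-.1938,.049,100.6)
p,d=bot.camera('wrist');cv2.imwrite('pics/l_w.png',p)
E
```

```text
clock: 36.8
eef_pos: [0.654, -0.1936, 0.1274]
tool_rot: [0.638, 0.77, 0.0, -0.0]
ft_force: [1.0, -0.1, -0.5]
grip_width: 0.0853
t 36.8 p [ 0.654  -0.1936  0.1274] yaw 100.7 tilt [-0.  0. -1.] w 0.0853 f [ 1.  -0.1 -0.5]
turn z units 0.0003 then shift units [-7.000e-03 -2.000e-03  3.135e+00]
```

View pics/l_w.png

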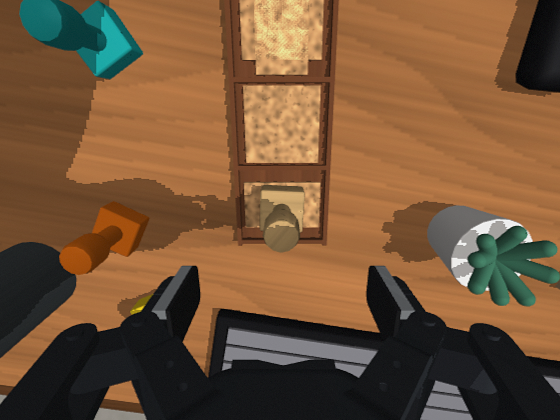

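Stamp at (282,235) sits mid-jaw. Descending to the grip.

```bash
python3 -m inch '[[0,0,0.4,0,0,0,-1],[0,0,0.6,0,0,0,-1],[0,0,0.6,0,0,0,-1],[0,0,0.6,0,0,0,-1],[0,0,0.5,0,0,0,-1],[0,0,0.3,0,0,0,-1],[0,0,0.13,0,0,0,-1],[0,0,0,0,0,0,-1]]'
python3 -m inch '[[0,0,0,0,0,0,0],[0,0,0,0,0,0,0.2],[0,0,0,0,0,0,0.3],[0,0,0,0,0,0,0.4],[0,0,0,0,0,0,0.6],[0,0,0,0,0,0,1],[0,0,0,0,0,0,1],[0,0,0,0,0,0,1]]'
python3 - <<'E'
from h import *
plan(.654,-.1938,.049,100.6)
p,d=bot.camera('scene');cv2.imwrite('pics/n_s.png',cv2.resize(p[90:290,130:410],None,fx=2.5,fy=2.5))
E
```

```text
clock: 37.65
eef_pos: [0.654, -0.1941, 0.0488]
tool_rot: [0.639, 0.77, -0.0, -0.0]
ft_force: [-0.3, -0.7, 0.6]
grip_width: 0.0853
clock: 38.45
eef_pos: [0.6545, -0.1944, 0.0496]
tool_rot: [0.639, 0.769, 0.0, 0.001]
ft_force: [-1.0, -0.2, 3.6]
grip_width: 0.0257
t 38.45 p [ 0.6545 -0.1944  0.0496] yaw 100.6 tilt [ 0.001 -0.    -1.   ] w 0.0257 f [-1.  -0.2  3.6]
turn z units 0.0001 then shift units [ 0.027 -0.015  0.026]
```

View pics/n_s.png

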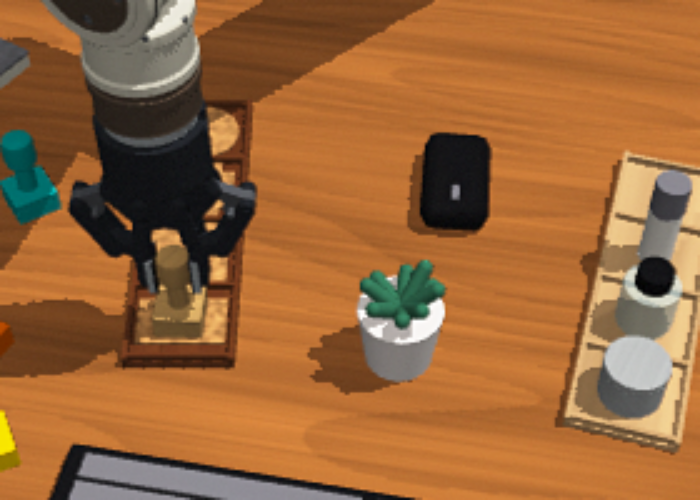

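```bash
python3 -m inch '[[0,0,-0.15,0,0,0,1],[0,0,-0.3,0,0,0,1],[0,0,-0.6,0,0,0,1],[0,0,-1,0,0,0,1],[0,0,-1,0,0,0,1],[0,0,-1,0,0,0,1],[0,0,-1,0,0,0,1],[0,0,-1,0,0,0,1]]'
python3 - <<'E'
from h import *
p,d=bot.camera('wrist');cv2.imwrite('pics/o_w.png',p)
plan(.4428,.1774,.2,84.4)
E
```

```text
clock: 39.3
eef_pos: [0.6537, -0.1939, 0.2013]
tool_rot: [0.639, 0.77, -0.0, -0.0]
ft_force: [0.4, 0.2, -0.9]
grip_width: 0.0255
t 39.35 p [ 0.6557 -0.1945  0.2067] yaw 100.6 tilt [ 0.007 -0.002 -1.   ] w 0.0258 f [0.1 0.2 3.1]
turn z units 0.0902 then shift units [13.976 -9.927  0.159]
```

View pics/o_w.png

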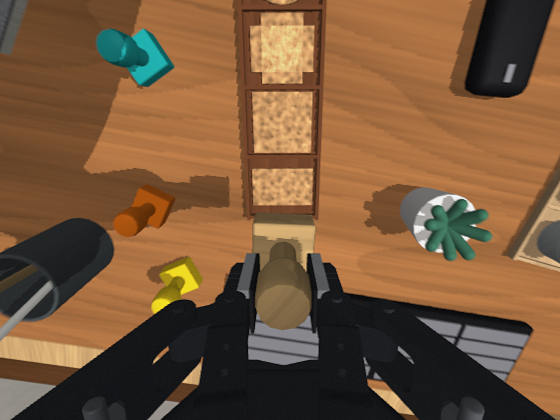

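The stamp is held upright at (284,270) and the oblong pad stays at (283,187). Carrying it to the nearest bay.

```bash
python3 -m inch '[[0,0,0,0,0,0.045,1],[0,0,0,0,0,0.045,1],[0.3,-0.21,0,0,0,0,1],[0.6,-0.43,0,0,0,0,1],[0.8,-0.57,0,0,0,0,1],[0.8,-0.57,0,0,0,0,1],[0.8,-0.57,0,0,0,0,1],[0.8,-0.57,0,0,0,0,1]]'
python3 -m inch '[[0.8,-0.57,0,0,0,0,1],[0.8,-0.57,0,0,0,0,1],[0.8,-0.57,0,0,0,0,1],[0.8,-0.57,0,0,0,0,1],[0.8,-0.57,0,0,0,0,1],[0.8,-0.57,0,0,0,0,1],[0.8,-0.57,0,0,0,0,1],[0.8,-0.57,0,0,0,0,1]]'
python3 -c "
from h import *
plan(.4428,.1774,.0466,84.4)"
```

```text
clock: 40.15
eef_pos: [0.59, -0.0836, 0.1998]
tool_rot: [0.739, 0.673, -0.0, -0.001]
ft_force: [0.6, 0.3, -1.9]
grip_width: 0.0253
clock: 40.95
eef_pos: [0.4919, 0.0864, 0.1999]
tool_rot: [0.739, 0.673, -0.0, -0.0]
ft_force: [0.2, -0.9, -1.1]
grip_width: 0.0257
t 40.95 p [0.4919 0.0864 0.1999] yaw 84.6 tilt [-0.001  0.    -1.   ] w 0.0257 f [ 0.2 -0.9 -1.1]
turn z units 0.0014 then shift units [ 3.43  -2.305  6.136]
```

```bash
python3 -m inch '[[0.8,-0.55,0,0,0,0.0014,1],[0.8,-0.55,0,0,0,0,1],[0.7,-0.5,0,0,0,0,1],[0.5,-0.35,0,0,0,0,1],[0.35,-0.2,0,0,0,0,1],[0.1,-0.08,0.3,0,0,0,1],[0,0,0.7,0,0,0,1],[0,0,0.9,0,0,0,1]]'
python3 -m inch '[[0,0,0.9,0,0,0,1],[0,0,0.8,0,0,0,1],[0,0,0.8,0,0,0,1],[0,0,0.6,0,0,0,1],[0,0,0.4,0,0,0,1],[0,0,0.2,0,0,0,1],[0,0,0,0,0,0,1],[0,0,0,0,0,0,1]]'
python3 -c "
from h import *
plan(.4428,.1774,.0466,84.4)"
```

```text
clock: 41.75
eef_pos: [0.4468, 0.1717, 0.1526]
tool_rot: [0.742, 0.671, 0.001, 0.001]
ft_force: [0.5, -0.0, -1.5]
grip_width: 0.0258
clock: 42.55
eef_pos: [0.4467, 0.1718, 0.0608]
tool_rot: [0.742, 0.67, 0.0, 0.0]
ft_force: [0.5, 0.8, -1.4]
grip_width: 0.0258
t 42.55 p [0.4467 0.1718 0.0608] yaw 84.2 tilt [ 0.001  0.    -1.   ] w 0.0258 f [ 0.5  0.8 -1.4]
turn z units -0.0013 then shift units [ 0.209 -0.176  0.567]
```

```bash
python3 -m inch '[[0.1,-0.09,0,0,0,0,1],[0.1,-0.09,0,0,0,0,1],[0,0,0.15,0,0,0,1],[0,0,0.15,0,0,0,1],[0,0,0.1,0,0,0,1],[0,0,0.06,0,0,0,1],[0,0,0.04,0,0,0,1],[0,0,0,0,0,0,1]]'
python3 -c "
from h import *
plan(.4428,.1774,.0466,84.4)"
```

```text
clock: 43.35
eef_pos: [0.4421, 0.177, 0.0476]
tool_rot: [0.742, 0.67, -0.0, -0.0]
ft_force: [0.6, -0.8, -0.5]
grip_width: 0.0255
t 43.35 p [0.4421 0.177  0.0476] yaw 84.2 tilt [-0. -0. -1.] w 0.0255 f [ 0.6 -0.8 -0.5]
turn z units -0.0013 then shift units [0.018 0.026 0.04 ]
```

```bash
python3 -m inch '[[0,0,0.03,0,0,0,1],[0,0,0.02,0,0,0,1],[0,0,0.02,0,0,0,1],[0,0,0.02,0,0,0,1],[0,0,0,0,0,0,1],[0,0,0,0,0,0,1],[0,0,0,0,0,0,1],[0,0,0,0,0,0,1]]'
```

```text
clock: 44.15
eef_pos: [0.4424, 0.1771, 0.0465]
tool_rot: [0.742, 0.67, 0.0, 0.0]
ft_force: [-2.2, -1.1, 7.0]
grip_width: 0.0254
```

Contact (7 N) at the predicted height. Release, rise and move clear for a final check.

```bash
python3 -m inch '[[0,0,0,0,0,0,0.3],[0,0,0,0,0,0,0.2],[0,0,0,0,0,0,-0.1],[0,0,0,0,0,0,-0.6],[0,0,0,0,0,0,-0.7],[0,0,0,0,0,0,-0.7],[0,0,-0.3,0,0,0,-0.7],[0,0,-0.6,0,0,0,-0.7]]'
python3 -m inch '[[0,0,-1,0,0,0,-0.7],[0,0,-1,0,0,0,-0.7],[0,0,-1,0,0,0,-1],[0,0,-1,0,0,0,-1],[0,0,-1,0,0,0,-1],[0,0,-1,0,0,0,-1],[0.6,-0.4,0,0,0,0,-1],[0.9,-0.6,0,0,0,0,-1]]'
python3 -m inch '[[1,-0.6,0,0,0,0,-1],[1,-0.6,0,0,0,0,-1],[1,-0.6,0,0,0,0,-1],[1,-0.6,0,0,0,0,-1],[1,-0.6,0,0,0,0,-1],[1,-0.6,0,0,0,0,-1],[0,0,0,0,0,0,-1],[0,0,0,0,0,0,-1]]'
python3 - <<'E'
from h import *
p,d=bot.camera('scene');cv2.imwrite('pics/z_s.png',p)
p,d=bot.camera('top');cv2.imwrite('pics/z_t.png',p)
C=cloud('top',d);u,v=np.meshgrid(range(560),range(420))
m=(C[...,2]>.030)&(C[...,2]<.12)&(u>125)&(u<215)&(v>155)&(v<335)
n,l,s,_=cv2.connectedComponentsWithStats(m.astype(np.uint8))
th=np.radians(-5.6)
for i in range(1,n):
    if s[i,4]<60: continue
    Q=C[l==i]; zt=np.percentile(Q[:,2],95); T=Q[Q[:,2]>zt-.005]; mid=(T.max(0)+T.min(0))/2
    r=mid[:2]-np.array([.5505,.1668])
    print(s[i],'z',zt.round(4),mid.round(4),'rack mm',(1000*np.array([r@[np.cos(th),np.sin(th)],r@[-np.sin(th),np.cos(th)]])).round(1))
E
```

```text
clock: 44.95
eef_pos: [0.4411, 0.1767, 0.0676]
tool_rot: [0.742, 0.67, -0.001, -0.0]
ft_force: [-0.4, 0.2, -0.5]
grip_width: 0.0728
clock: 45.75
eef_pos: [0.422, 0.2169, 0.2199]
tool_rot: [0.743, 0.669, 0.002, 0.001]
ft_force: [0.2, 1.6, 0.3]
grip_width: 0.0854
clock: 46.55
eef_pos: [0.3465, 0.3755, 0.2183]
tool_rot: [0.742, 0.671, -0.0, 0.0]
ft_force: [-0.1, 0.2, -0.0]
grip_width: 0.0853
[159 176  26  27 537] z 0.0447 [0.6583 0.1551 0.0433] rack mm [108.5  -1.2]
[154 215  26  24 484] z 0.0656 [0.5848 0.1624 0.0641] rack mm [34.6 -1. ]
[147 256  24  16 317] z 0.092 [0.5144 0.1688 0.0904] rack mm [-36.1  -1.5]
[145 295  19  16 212] z 0.0817 [0.4439 0.1753 0.0801] rack mm [-106.9   -2. ]
```

View pics/z_t.png

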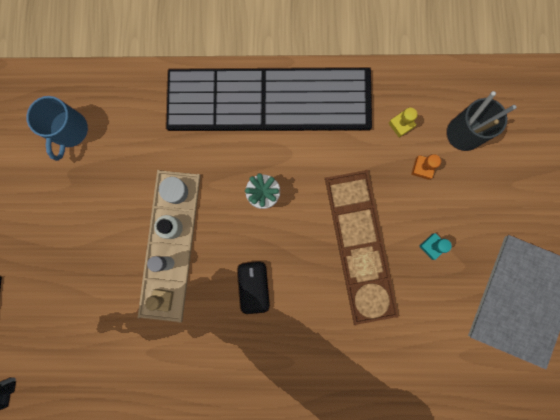

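View pics/z_s.png

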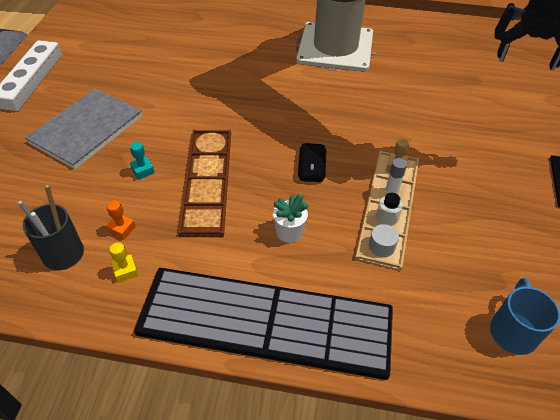

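Everything stands within about 2 mm of its bay centre at the expected height. The mouse (254,287), plant (262,191) and all four pads are where they were. Handing in.

```bash
python3 -c "
from workcell import bot
print(bot.job_done(), bot.get_obs()['clock'])"
```

```text
the job is handed in; nothing more can be done
the job is handed in; nothing more can be done
```

All four things are in the pale rack in reverse order, and I handed the job in at about 47 s of the 122 s allowed. From far to near they are the clip tin, ink bottle, glue stick and hand stamp.

- **Final position:** the last top view puts each one within about 2 mm of its bay centre. Each top is at the height expected for standing upright, to within about 1 mm.
- **Forces:** set-down forces, read at the end of each lowering, were 6–9 N. The arm finished clear of everything.
- **Left alone:** the mouse, the plant and all four cork pads look unmoved in the last pictures.
- **Disagreements:** the top and wrist cameras differed by 1–4 mm on positions. My first attempts at locating the racks failed: depth noise spoiled both racks, and a colour mask spoiled the dark one. I redid the pale rack by colour and confirmed it from the wrist view. For the dark rack I used the positions of the things standing in it.

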